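# Draw the guard bolt and turn the sunk heating dial fully up

## Task

Frost is coming, so turn the porch heating fully up: lift the handle of the cabinet's guard bolt out of its notch and slide the bolt fully out, clear of the round guard opening. Then reach in through the opening and turn the sunk dial clockwise all the way to its stop, and leave the bolt drawn. Do not disturb the other things on the bench.

Things in the scene. Friction and masses are not known exactly. Their poses are not given: they have to be found in the camera images.
- cabinet: White plastic swing-door cabinet, fixed to the bench: 232 mm deep, 300 mm wide, 114 mm high at the door, 186 mm at the back. The door faces away from the robot and stays shut. Origin on the bench 105 mm behind the door's face; x points from the door to the back, y to the left seen from the door side, z up. Its flat top slopes 0.35 rad down to the door and carries the guard bolt and the sunk dial.
- panel: Middle of the sloping face. z is its outward normal, x up the slope, y as the cabinet's y, along the bolt, whose rod axis lies 18 mm over the face above x = 0. On the face stand the bolt's steel guide, stops and notched rail, up to 27 mm high, within x = -20 to 13 mm (from y = -36 to 138 mm; the keeper at y = -143 to -130 mm).
- guard (a point): Centre of the round hole (84 mm wide) in the steel guard plate, at the plate's outer surface; axes parallel to panel (z outward). The plate is 104 mm square and stands 4 mm proud of the face. Under it is a well 100 x 100 mm, its floor 44 mm below this point. While the bolt is shut, its rod lies across the middle of the hole.
- bolt (a joint): Slide of the guard bolt, m: 0 shut (rod, 12 mm thick, across the hole and in its keeper), 0.10 fully drawn to its stop, moving along panel +y. Friction about 1.5 N. While the handle is down in its notch it can slide only about 3 mm.
- handle (a joint): Swing of the bolt's handle about the rod, rad: 0 lying in the notch, parallel to the face and pointing down the slope (panel -x); grows as it is lifted to stand off the face (stop at 1.45). From about 0.8 it clears the notch and its rail, and the bolt can slide. A stiff hinge (about 0.04 N m): it stays where it is left.
- handle_grip (a point): Centre of the grip at the end of the bolt's handle: a short steel cylinder, 18 mm across, 16 mm long along the rod's direction, with flat ends; it lies 40 mm from the rod's axis, on an arm 8 mm thick. Frame turns with the handle: +x points from the grip to the rod's axis, y along the rod. With the handle down the centre is 18 mm above the face, which is bare around it.
- dial (a joint): Turn of the sunk dial, rad: grows clockwise as seen looking into the hole; range 0 to 2.6, where 2.6 is the clockwise stop. Friction torque about 0.12 N m; it stays where it is left.
- dial_bar (a point): Middle of the top of the dial's grip bar, on the dial's axis, 14 mm below the guard plate's outer surface and centred in the hole. The bar is 46 mm long (along this point's x, which turns with the dial), 12 mm thick (along y) and 26 mm tall (along z, the face's outward normal); below it is a disc of 58 mm diameter, 4 mm thick, on the well's floor. A small stud marks the +x end.
- tin: Bystander: open aluminium lunch tin, 110 x 170 x 55 mm high. Origin at the centre of its underside.
- bowl: Bystander: grey stone-look ceramic key bowl, 130 mm across, 55 mm high. Origin at the centre of its underside.
- carabiner: Bystander: steel carabiner lying flat, 93 x 55 mm, 9 mm thick. Origin at the centre of its underside.
- tray_corner: Bystander: pale green silicone boot-tray corner piece, 90 x 90 mm, 20 mm high. Origin at the centre of its underside.
- flask: Bystander: dark steel vacuum flask standing, 70 mm across, 210 mm high. Origin at the centre of its underside.
- wax_pot: Bystander: small closed aluminium wax pot, 64 mm across, 30 mm high. Origin at the centre of its underside.

How it is judged:
On the way, in this order (a step that is already met when the one before it is completed fails the run):
1. the bolt's handle is lifted out of its notch while the bolt is still shut and the dial not yet turned (value of joint handle above 0.7 rad and value of joint bolt below 0.012 m and value of joint dial below 0.6 rad), for 0.05 s.
2. the bolt is drawn, the dial not yet turned (value of joint bolt above 0.09 m and value of joint dial below 0.6 rad), for 0.1 s.
3. the dial is at its clockwise stop (value of joint dial above 2.48 rad and value of joint bolt above 0.09 m), for 0.2 s.
At the end, for the whole second after the job is handed in: The bolt is drawn out by at least 90 of its 100 mm, the dial stands within 0.12 rad of its clockwise stop, and both are at rest (all of step 3 and velocity of joint dial between -0.05 and 0.05 rad/s and velocity of joint bolt between -0.01 and 0.01 m/s); the robot touches nothing.
It fails at once if one of the six bystanders is moved by more than 30 mm (distance of any of tin, bowl, carabiner, tray_corner, flask, wax_pot from where it was at the start of the episode above 0.03 m).
It also fails if it takes over 58 s, if anything falls off the work surface, if the arm or the gripper's body presses on something with over 40 N, if the wrist force passes 120 N, or if a joint passes its speed limit or range.

## Robot

A 6-joint arm with a two-finger parallel gripper is mounted at the origin on the work surface. World frame = base frame: x ahead of the robot, y to its left, z up, the work surface at z = 0. Lengths are in m, angles in rad, forces in N, time in s.
With the tool pointing down it reaches from about 0.225 to 0.875 m from the base axis. Payload 3.4 kg.
Tool frame: the origin (TCP) lies between the finger pads; the fingertips stand 8 mm ahead of it and the grasp point (between the pads) lies 11 mm behind it; z points along the fingers, y is the line along which they close (so a half turn about z gives the same grasp; the last joint's range is limited). The gripper opens to 85 mm and grips with 20 to 120 N. Pads are 22 mm wide; open, the fingers measure 114 mm over their backs; the gripper's body (76 mm by 85 mm) begins 54 mm behind the grasp point. The pads swing forward as they close: fully open they stand 13 mm farther back than shut.
Start: joints at [-1.335, 0.276, 1.505, -0, 1.361, -0.121], TCP at [0.201, -0.539, 0.239] pointing down, gripper open.
Joint ranges: [-2.89, 2.89], [-0.75, 2.08], [0.22, 2.7], [-1.18, 4.32], [0.11, 2.71], [-2.7, 2.7]. Speed limits (rad/s): [2.57, 2.57, 3.14, 3.14, 3.14, 3.14].

## Interface

Orientations are given as a unit quaternion [w, x, y, z].
In Python, from rig import manip, optics, finder gives the robot as it stands.
- The arm moves only by the tool servo_tool, never from a script. Its argument "increments" is a list of rows, each a list of 7 numbers: the shift along the tool's x, y, z in cm, then the turn, a rotation vector about the tool's x, y, z in degrees, then the closure, from -1 (fully open) to 1 (shut). In form: [[x, y, z, rx, ry, rz, gripper], ...]. A call has exactly 5 rows; each row shifts and turns the commanded pose from where the row before left it, along the tool's axes as they then stand; what a row does not reach is not made up. A row lasts 1/10 s, in which the tool goes at most 50 mm and 8.59 degrees, less where a joint would pass 70% of its speed; a pose out of reach is approached as far as the arm can. A call is refused whole if a number of a shift passes 5 or a number of a turn 8.59, either way. A call with a gripper value outside its range is refused whole. The fingers move at their own pace and stop on an object; "squeeze" is the grip in N (left out, the last holds). Time passes only in rows, so rows that do not move let the fingers close, or fill a call up. It gives the time, the measured TCP pose, the force, the opening and the grip force at its end, in the units of the state.
- manip.get_state(): the state, without advancing time (a new reading comes with each control period).
- optics.get_image(name): name is "side" or "top" or "wrist"; returns the picture (400x640x3 uint8, red, green, blue); there is no depth.
- optics.get_calibration(name): a dict with "fov_y" (degrees; the focal length in pixels is half the picture's height over the tangent of half this angle, whatever the lens; pixels are square), "cx", "cy" (the principal point, pixels), "world_to_cam" (4x4, takes a point from world to camera coordinates). Camera axes: x right, y down, z forward; pixel columns grow to the right and rows downward; lengths in m; the calibration is good to about 2 mm. A picture is of the moment at which its call begins: read the wrist's pose just before it. get_calibration takes no time and is no camera call; for the wrist camera it gives the pose at the moment of the call.
- manip.sign_off(): hands the job in; it is judged then, once.
Trained networks look in the newest picture that a camera, given by its name, has taken for a name from the list of things; names that differ only in an ending like _2 or _b are one class to them, and where a whole thing is asked for, a point or a joint stands for the part that bears it (a point fixed in the world has none). Each returns a list of dicts, best first, with "p" (0 to 1); they miss things now and then, are a little off and sometimes report something else, mostly with a low value. They report only what shows in the picture. A call takes as long as a camera call.
- finder.silhouettes(label, camera): "region" (400x640 bool, what is visible of it) and "box" ([centre column, centre row, width, height] in pixels, round what is visible of it).
- finder.tip_of(label, camera): "at" ([column, row] in pixels: a listed point, or the origin of a listed thing).
The state is a dict: "clock": time; "qpos": joint angles; "qd": joint speeds; "effort": joint torques, N m; "position": TCP position; "ee_rot": TCP orientation; "contact_force": force on the tool from outside, world axes, zero at the start; "moment": the same for the moment, N m; "width": finger opening in m; "gripper_force": force on a finger pad.
Only numpy, scipy, OpenCV 4.12 (cv2) and the standard library are available. Lean on these libraries where they do the work, as an engineer would, in place of code of your own. Each camera call takes 0.05 s, during which the arm holds its last target. There are 200 camera calls.

## Working session

There is one attempt and no reset: what is moved stays moved. The work goes in short steps, Python scripts to look and compute and a tool call to move; the robot and the scene stay as the last step left them, time stands still between calls to the robot, and variables do not carry over. Pictures are saved under pics/ and viewed, at most 10 in all, crops included, and the job is handed in when it is done.

Besides the shell and the picture viewer there is one more tool, called after "Emit:" in YAML: its name, and indented under it one key for each argument. servo_tool: Moves the arm, as the interface text tells. Its arguments: {"type":"object","properties":{"increments":{"type":"array","items":{"type":"array","items":{"type":"number"}}},"squeeze":{"type":"number"}},"required":["increments"]}

```bash
ls; mkdir -p pics; cat > h.py <<'E'
import numpy as np, cv2
from rig import manip, optics, finder
from scipy.spatial.transform import Rotation as R
def K(n):
    c=optics.get_calibration(n); f=200/np.tan(np.radians(c["fov_y"])/2)
    return f,c["cx"],c["cy"],np.array(c["world_to_cam"])
def ray(n,px):
    f,cx,cy,T=K(n); d=np.array([(px[0]-cx)/f,(px[1]-cy)/f,1]); Rw=T[:3,:3]
    d=Rw.T@d; return -Rw.T@T[:3,3], d/np.linalg.norm(d)
def proj(n,P):
    f,cx,cy,T=K(n); p=T[:3,:3]@np.asarray(P)+T[:3,3]; return np.array([f*p[0]/p[2]+cx,f*p[1]/p[2]+cy])
def tri(rays):
    A=0;b=0
    for o,d in rays:
        M=np.eye(3)-np.outer(d,d);A=A+M;b=b+M@o
    X=np.linalg.solve(A,b); return X,[np.linalg.norm((np.eye(3)-np.outer(d,d))@(X-o)) for o,d in rays]
def pose():
    s=manip.get_state(); q=s["ee_rot"]; return np.array(s["position"]),R.from_quat([q[1],q[2],q[3],q[0]])
def save(n,name): 
    im=optics.get_image(n); cv2.imwrite("pics/"+name+".png",im[:,:,::-1]); return im
E
python3 - <<'E'
from h import *
a=save("top","a_top");b=save("side","a_side");save("wrist","a_wr")
for c in("top","side"):
    print(c,K(c))
    for l in["cabinet","panel","guard","handle_grip","dial_bar","tin","bowl","carabiner","tray_corner","flask","wax_pot"]:
        try: print(l,[(np.round(r["at"]),round(r["p"],2)) for r in finder.tip_of(l,c)[:2]])
        except Exception as e: print(l,e)
cv2.imwrite("pics/a.png",np.vstack([a,b])[:,:,::-1][:, :, :])
m=cv2.resize(np.vstack([a,b]),(480,600));
print(manip.get_state())
E
```

```text
pics
top (np.float64(449.10020305175607), 319.45324555209686, 204.4038798128871, array([[-0.02536503, -0.99967614, -0.00205468,  0.03182798],
       [-0.98683634,  0.02536752, -0.15972012,  0.58352768],
       [ 0.15972052, -0.00202367, -0.9871602 ,  0.97625609],
       [ 0.        ,  0.        ,  0.        ,  1.        ]]))
cabinet [(array([319., 233.]), 0.81)]
panel [(array([322., 232.]), 0.75)]
guard [(array([273., 237.]), 0.81)]
handle_grip [(array([316., 211.]), 0.55), (array([254., 174.]), 0.43)]
dial_bar [(array([280., 242.]), 0.76)]
tin [(array([206., 269.]), 0.61)]
bowl [(array([434., 245.]), 0.75), (array([279., 239.]), 0.62)]
carabiner [(array([310., 171.]), 0.89), (array([208., 269.]), 0.56)]
tray_corner [(array([254., 173.]), 0.67)]
flask [(array([409., 178.]), 0.9)]
wax_pot [(array([365., 163.]), 0.84)]
side (np.float64(470.47778860836564), 313.29918196362166, 196.65969051108817, array([[-0.30398631, -0.9525714 , -0.01414381,  0.18148441],
       [-0.5724367 ,  0.19450417, -0.79654526,  0.41388859],
       [ 0.76151727, -0.23404242, -0.60441343,  0.79330342],
       [ 0
[... 488 characters left out ...]
 'qpos': array([-1.33498398e+00,  2.75880507e-01,  1.50492209e+00, -2.00711589e-05,
        1.36066589e+00, -1.20988418e-01]), 'qd': array([ 1.44239277e-03, -1.76444257e-03,  1.71880878e-03,  5.86831540e-05,
        1.19644716e-03,  1.41308095e-04]), 'effort': array([ 1.92714077e-03, -4.16659176e+01, -2.46095270e+01,  1.69629141e-05,
        2.76006051e-05,  2.93276400e-05]), 'position': array([ 0.20083673, -0.53881762,  0.23933032]), 'ee_rot': array([ 6.25451681e-05,  9.84128439e-01,  1.77457633e-01, -6.23637033e-06]), 'contact_force': array([ 0.01618709, -0.03576843, -1.0493172 ]), 'moment': array([-0.01343058, -0.0104104 , -0.02888967]), 'gripper_force': 0.0, 'width': 0.08547877065996147}
```

View pics/a_top.png

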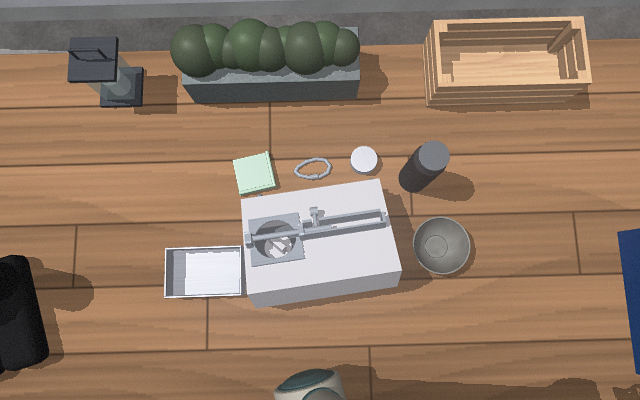

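View pics/a_side.png

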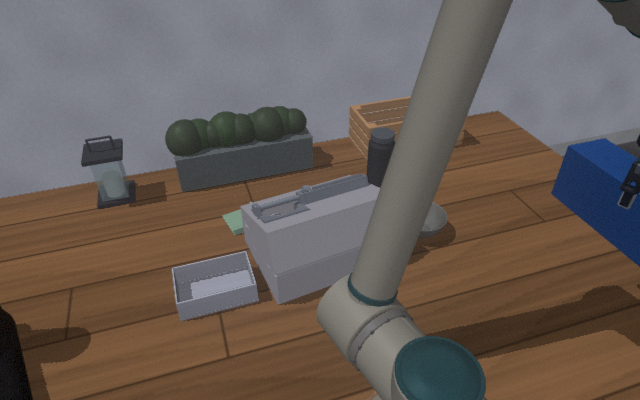

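```bash
python3 - <<'E'
from h import *
for l,a,b in[("panel",(322,232),(312,202)),("guard",(273,237),(282,216)),("bar",(280,242),(281,214)),("grip",(316,211),(308,189))]:
    X,e=tri([ray("top",a),ray("side",b)]);print(l,X.round(3),np.round(e,3))
E
```

```text
panel [0.514 0.02  0.139] [0.007 0.007]
guard [0.503 0.109 0.13 ] [0.006 0.006]
bar [0.495 0.103 0.14 ] [0.004 0.004]
grip [0.554 0.025 0.15 ] [0. 0.]
```

The top view shows the cabinet door facing away from the robot. The rod runs from (250,240) to (385,215), the hole is near (276,241) and the handle grip is near (316,211). The flask and bowl are to the right. I'm moving above the panel for a close look.

Emit:
servo_tool:
  increments:
    - [3.76, -2.67, -1.2, 0, 0, 0, -1]
    - [3.76, -2.67, -1.2, 0, 0, 0, -1]
    - [3.76, -2.67, -1.2, 0, 0, 0, -1]
    - [3.76, -2.67, -1.2, 0, 0, 0, -1]
    - [3.76, -2.67, -1.2, 0, 0, 0, -1]

```text
clock: 1.75
position: [0.3311, -0.3465, 0.2999]
ee_rot: [0.0, 0.984, 0.177, 0.0]
contact_force: [0.5, -0.8, -0.1]
width: 0.0855
gripper_force: 0.0
```

Emit:
servo_tool:
  increments:
    - [3.76, -2.67, -1, 0, 0, 0, -1]
    - [3.76, -2.67, -1, 0, 0, 0, -1]
    - [3.76, -2.67, -1, 0, 0, 0, -1]
    - [3.76, -2.67, -1, 0, 0, 0, -1]
    - [3.76, -2.67, -1, 0, 0, 0, -1]

```text
clock: 2.25
position: [0.4606, -0.1556, 0.35]
ee_rot: [0.0, 0.984, 0.177, 0.0]
contact_force: [0.0, -0.3, 0.6]
width: 0.0855
gripper_force: 0.0
```

Emit:
servo_tool:
  increments:
    - [3.76, -2.67, 0, 0, 0, 0, -1]
    - [3.76, -2.67, 0, 0, 0, 0, -1]
    - [3.76, -2.67, 0, 0, 0, 0, -1]
    - [3.76, -2.67, 0, 0, 0, 0, -1]
    - [3.76, -2.67, 0, 0, 0, 0, -1]

```text
clock: 2.75
position: [0.5902, 0.0353, 0.3494]
ee_rot: [0.0, 0.984, 0.178, 0.0]
contact_force: [1.1, -0.9, -0.5]
width: 0.0851
gripper_force: 0.0
```

Emit:
servo_tool:
  increments:
    - [0, 0, 0, 0, 0, 5, -1]
    - [0, 0, 0, 0, 0, 5, -1]
    - [0, 0, 0, 0, -6.7, 0, -1]
    - [0, 0, 0, 0, -6.7, 0, -1]
    - [0, 0, 0, 0, -6.7, 0, -1]

```text
clock: 3.25
position: [0.5894, 0.0335, 0.3503]
ee_rot: [0.016, 0.98, 0.09, -0.175]
contact_force: [0.3, 0.2, -0.8]
width: 0.0854
gripper_force: 0.0
```

```bash
python3 - <<'E'
from h import *
p,r=pose();save("wrist","b_wr");f,cx,cy,T=K("wrist");print(f,cx,cy,"cam in tool",(r.inv().apply(-T[:3,:3].T@T[:3,3]-p)).round(3)); print((r.as_matrix().T@T[:3,:3].T).round(3))
for l in["panel","guard","handle_grip","dial_bar","bolt"]:
    print(l,[(np.round(q["at"]),round(q["p"],2)) for q in finder.tip_of(l,"wrist")[:2]])
E
```

```text
299.433133452183 323.73304351230775 204.39623375267465 cam in tool [ 0.079  0.    -0.131]
[[ 0.001 -0.955 -0.298]
 [ 1.     0.001 -0.001]
 [ 0.001 -0.298  0.955]]
panel [(array([320., 182.]), 0.62)]
guard [(array([247., 180.]), 0.72)]
handle_grip [(array([322., 150.]), 0.93)]
dial_bar [(array([251., 178.]), 0.81), (array([434.,  14.]), 0.47)]Traceback (most recent call last):
  File "<stdin>", line 4, in <module>
ValueError: it knows: bowl, cabinet, carabiner, dial_bar, flask, guard, handle_grip, panel, tin, tray_corner, wax_pot
```

View pics/b_wr.png

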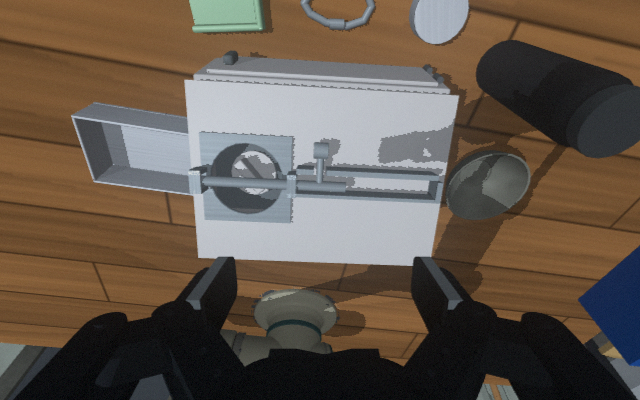

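The wrist view shows the panel almost square on:
- Face corners: (186,81), (459,96), (434,265), (198,258).
- Guard plate corners: (201,135), (293,135), (293,222), (206,222).
- Grip: about (321,150).
- Dial bar: lying diagonally in the hole at about (257,172).

I'll fit the panel pose with the known tilt.

```bash
python3 - <<'E'
from h import *
from scipy.optimize import least_squares
def pan(v):
    M=R.from_euler("z",np.pi+v[3])*R.from_euler("y",-0.35)
    return v[:3],M.as_matrix()
# y rot sign check: panel x must go up
W=K("wrist");T0=K("top")
def pr(k,P):
    f,cx,cy,T=k;p=T[:3,:3]@P+T[:3,3];return np.array([f*p[0]/p[2]+cx,f*p[1]/p[2]+cy])
def obs(v):
    L,gy,hy=v[4:7];h=L/2
    return [(W,(-h,-.15,0),(186,81),1),(W,(-h,.15,0),(459,96),1),(W,(h,.15,0),(434,265),1),(W,(h,-.15,0),(198,258),1),
    (W,(-.052,gy-.052,.004),(201,135),1),(W,(-.052,gy+.052,.004),(293,135),1),(W,(.052,gy+.052,.004),(293,222),1),(W,(.052,gy-.052,.004),(206,222),1),
    (W,(-.04,hy,.018),(321.5,150),1),(W,(0,gy,.004),(247,179.5),1),(T0,(-.04,hy,.018),(316,211),.5),(T0,(0,gy,.004),(274,240),.5)]
def F(v):
    p,M=pan(v);return np.concatenate([w*(pr(k,p+M@np.array(P))-q) for k,P,q,w in obs(v)])
s=least_squares(F,[.515,.02,.14,.18,.24,-.085,0],loss="soft_l1")
print(s.x.round(4));print(F(s.x).reshape(-1,2).round(1));p,M=pan(s.x);print(M.round(3))
np.save("pan.npy",s.x)
E
```

```text
[ 5.116e-01  2.350e-02  1.496e-01  1.338e-01  2.095e-01 -8.490e-02
 -3.000e-04]
[[-0.6  0.7]
 [ 0.7 -0.7]
 [-2.6  0. ]
 [ 1.9 -0.5]
 [-1.  -2.4]
 [ 0.2  1.8]
 [-1.1  1.3]
 [ 0.4 -1.8]
 [ 0.2  0.3]
 [ 1.1  0.6]
 [-1.3 -0.3]
 [ 0.7 -1.2]]
[[-0.931  0.133  0.34 ]
 [-0.125 -0.991  0.046]
 [ 0.343 -0.     0.939]]
```

```bash
cat >> h.py <<'E'
V=np.load("pan.npy")
PM=(R.from_euler("z",np.pi+V[3])*R.from_euler("y",-0.35)).as_matrix(); PP=V[:3]
def go(x,y,z,yaw=0,tilt=0):
    "tool-frame shift cm and rotvec deg from measured pose to panel-frame TCP (mm); yaw about tool z deg"
    p,r=pose(); t=PP+PM@(np.array([x,y,z])/1000)
    rt=R.from_matrix(PM@np.diag([-1.,1,-1]))*R.from_euler("z",yaw,degrees=True)*R.from_euler("y",tilt,degrees=True)
    print("panel now mm",(PM.T@(p-PP)*1000).round(1),"shift cm",(r.inv().apply(t-p)*100).round(2),"shift in target axes",(rt.inv().apply(t-p)*100).round(2),"rot",np.degrees((r.inv()*rt).as_rotvec()).round(1))
E
python3 -c "
from h import *
go(-40,0,75)"
```

```text
panel now mm [ -5.    0.5 214.4] shift cm [ 3.5  -0.12 13.94] shift in target axes [ 3.5  -0.05 13.94] rot [ 1.  -0.   2.6]
```

Emit:
servo_tool:
  increments:
    - [0.9, -0.03, 3.5, 1, 0, 2.6, -1]
    - [0.9, 0, 3.5, 0, 0, 0, -1]
    - [0.9, 0, 3.5, 0, 0, 0, -1]
    - [0.8, 0, 3.44, 0, 0, 0, -1]
    - [0, 0, 0, 0, 0, 0, -1]

```text
clock: 4.0
position: [0.5706, 0.0315, 0.2043]
ee_rot: [0.011, 0.982, 0.066, -0.177]
contact_force: [-0.6, -0.4, 0.5]
width: 0.0856
gripper_force: 0.0
```

```bash
python3 - <<'E'
from h import *
go(-40,0,12)
save("wrist","c_wr")
print([(np.round(q["at"],1),round(q["p"],2)) for q in finder.tip_of("handle_grip","wrist")[:2]], proj("wrist",PP+PM@np.array([-.04,0,.018])))
print([(np.round(q["at"],1),round(q["p"],2)) for q in finder.tip_of("dial_bar","wrist")[:2]], proj("wrist",PP+PM@np.array([0,V[5],-.010])))
E
```

```text
panel now mm [-37.1  -0.2  71.8] shift cm [0.33 0.03 5.97] shift in target axes [0.29 0.02 5.98] rot [-0.1  0.4  0. ]
[(array([325.3, 225.2]), 0.86)] [323.49117905 223.58069076]
[(array([216.5, 260.1]), 0.83), (array([583.2,  70. ]), 0.66)] [220.35041412 257.93581214]
```

View pics/c_wr.png

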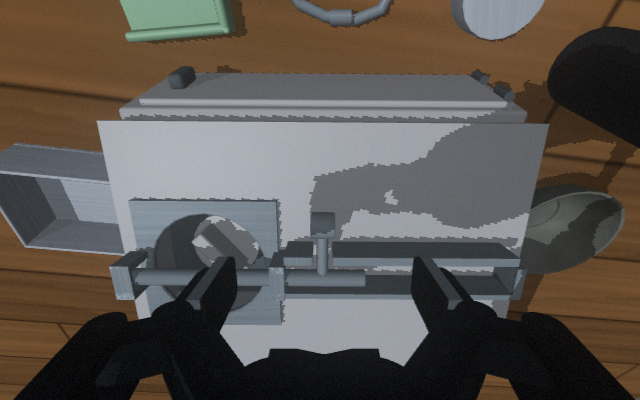

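The grip is at (322,224), where the fit predicts it, and the open fingers straddle it. Descending and gripping its flat ends.

Emit:
servo_tool:
  increments:
    - [0.3, 0.03, 1.5, 0, 0.4, 0, -1]
    - [0, 0, 1.5, 0, 0, 0, -1]
    - [0, 0, 1.5, 0, 0, 0, -1]
    - [0, 0, 1.45, 0, 0, 0, -1]
    - [0, 0, 0, 0, 0, 0, -1]

```text
clock: 4.65
position: [0.5574, 0.029, 0.1505]
ee_rot: [0.011, 0.983, 0.066, -0.17]
contact_force: [-0.7, -0.2, -0.7]
width: 0.0856
gripper_force: 0.0
```

Emit:
servo_tool:
  increments:
    - [0, 0, 0, 0, 0, 0, 0.4]
    - [0, 0, 0, 0, 0, 0, 1]
    - [0, 0, 0, 0, 0, 0, 1]
    - [0, 0, 0, 0, 0, 0, 1]
    - [0, 0, 0, 0, 0, 0, 1]
  squeeze: 35

```text
clock: 5.15
position: [0.5577, 0.0293, 0.1497]
ee_rot: [0.011, 0.983, 0.066, -0.17]
contact_force: [0.3, 0.1, 2.4]
width: 0.0151
gripper_force: 37.7
```

```bash
python3 - <<'E'
from h import *
go(-40,0,12)
s=manip.get_state();print(s["width"],s["gripper_force"],s["contact_force"],s["qpos"])
im=save("wrist","d_wr")
E
```

```text
panel now mm [-43.6   0.4  15.9] shift cm [-0.36 -0.04  0.39] shift in target axes [-0.36 -0.04  0.39] rot [-0.1 -0.4  0. ]
0.015077089094051902 37.67511963844299 [0.26275823 0.10814486 2.43427112] [-0.0362296   0.49900071  1.4303386  -0.05604072  1.55091858  1.41149868]
```

View pics/d_wr.png

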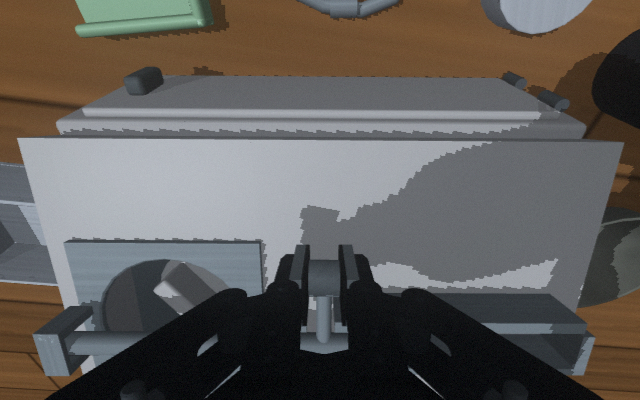

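The pads hold the flat ends (width 15 mm), with the arm seen between them at about (323,300). Lifting along the arc.

Emit:
servo_tool:
  increments:
    - [-0.1, 0, -0.91, 0, 0, 0, 1]
    - [-0.31, 0, -0.86, 0, 0, 0, 1]
    - [-0.5, 0, -0.77, 0, 0, 0, 1]
    - [-0.66, 0, -0.64, 0, 0, 0, 1]
    - [-0.79, 0, -0.47, 0, 0, 0, 1]

```text
clock: 5.7
position: [0.5485, 0.028, 0.1922]
ee_rot: [0.011, 0.983, 0.066, -0.169]
contact_force: [2.3, 1.7, -9.5]
width: 0.0151
gripper_force: 34.2
```

```bash
python3 - <<'E'
from h import *
go(-20,0,52.4)
s=manip.get_state();print(s["width"],s["gripper_force"],s["contact_force"],s["moment"])
im=save("wrist","e_wr")
E
```

```text
panel now mm [-20.3   0.4  52.7] shift cm [-0.03 -0.04  0.03] shift in target axes [-0.03 -0.04  0.03] rot [-0.1 -0.5  0. ]
0.015088901734212805 34.20046269893646 [ 2.2733963   1.65616218 -9.52633778] [ 0.32576145 -1.25316945 -0.07503668]
```

View pics/e_wr.png

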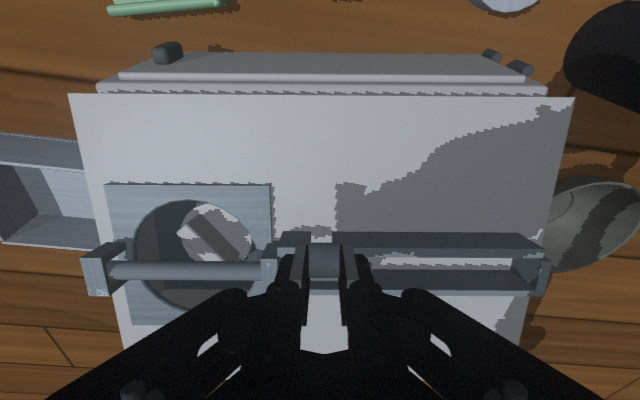

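The handle is lifted, with the grip at (323,262) above the rail. Now drawing the bolt.

Emit:
servo_tool:
  increments:
    - [0, 0.8, 0, 0, 0, 0, 1]
    - [0, 1.2, 0, 0, 0, 0, 1]
    - [0, 1.2, 0, 0, 0, 0, 1]
    - [0, 1.2, 0, 0, 0, 0, 1]
    - [0, 1.2, 0, 0, 0, 0, 1]

```text
clock: 6.25
position: [0.5554, -0.0292, 0.1924]
ee_rot: [0.011, 0.983, 0.066, -0.17]
contact_force: [1.3, 2.1, 3.3]
width: 0.0149
gripper_force: 36.0
```

Emit:
servo_tool:
  increments:
    - [0, 1.2, 0, 0, 0, 0, 1]
    - [0, 1.2, 0, 0, 0, 0, 1]
    - [0, 1.2, 0, 0, 0, 0, 1]
    - [0, 0.8, 0, 0, 0, 0, 1]
    - [0, 0, 0, 0, 0, 0, 1]

```text
clock: 6.75
position: [0.5608, -0.0699, 0.192]
ee_rot: [0.008, 0.983, 0.065, -0.171]
contact_force: [1.7, 8.2, 5.6]
width: 0.015
gripper_force: 36.4
```

```bash
python3 - <<'E'
from h import *
go(-20,100,52.4)
s=manip.get_state();print(s["width"],s["gripper_force"],s["contact_force"],s["qpos"])
E
```

```text
panel now mm [-19.6  99.1  52.2] shift cm [ 0.04  0.09 -0.02] shift in target axes [ 0.04  0.09 -0.02] rot [-0.4 -0.4  0. ]
0.014999118073574508 36.43879294395447 [1.69741681 8.18156402 5.56316358] [-0.18444099  0.47571636  1.36092884 -0.09934645  1.63394437  1.26372051]
```

The bolt reached its stop (99 mm, with reaction force). Releasing, retreating and moving over the guard hole.

Emit:
servo_tool:
  increments:
    - [0, 0, 0, 0, 0, 0, 0]
    - [0, 0, 0, 0, 0, 0, 0]
    - [0, 0, -1, 0, 0, 0, 0]
    - [0, 0, -3, 0, 0, 0, 0]
    - [0, 0, -3, 0, 0, 0, 0]

```text
clock: 7.25
position: [0.584, -0.0688, 0.2581]
ee_rot: [0.011, 0.983, 0.066, -0.172]
contact_force: [0.2, 0.1, 0.6]
width: 0.0427
gripper_force: 0.0
```

Emit:
servo_tool:
  increments:
    - [-0.4, -3.7, 0, 0, 0, 0, 0]
    - [-0.4, -3.7, 0, 0, 0, 0, 0]
    - [-0.4, -3.7, 0, 0, 0, 0, 0]
    - [-0.4, -3.7, 0, 0, 0, 0, 0]
    - [-0.4, -3.7, 0, 0, 0, 0, 0.4]

```text
clock: 7.75
position: [0.5407, 0.1134, 0.2648]
ee_rot: [0.012, 0.983, 0.066, -0.171]
contact_force: [0.6, 0.7, 0.1]
width: 0.0293
gripper_force: 0.0
```

```bash
python3 - <<'E'
from h import *
go(0,V[5]*1000,50)
s=manip.get_state();print(s["width"],s["qpos"])
im=save("wrist","f_wr")
print([(np.round(q["at"],1),round(q["p"],2)) for q in finder.tip_of("dial_bar","wrist")[:2]], proj("wrist",PP+PM@np.array([0,V[5],-.010])))
sc=[]
# rectify bar-top plane (panel z=-10mm): 5 px/mm... 4px/mm, +-55mm
g=[(-.055,-.055),(-.055,.055),(.055,.055),(.055,-.055)]
src=np.float32([proj("wrist",PP+PM@np.array([a,V[5]+b,-.010])) for a,b in g])
H=cv2.getPerspectiveTransform(src,np.float32([(0,0),(550,0),(550,550),(0,550)]))
cv2.imwrite("pics/f_rect.png",cv2.warpPerspective(im,H,(550,550))[:,:,::-1])
E
```

```text
panel now mm [  1.2 -85.3 122.2] shift cm [0.07 0.04 7.22] shift in target axes [0.12 0.04 7.22] rot [ 0.  -0.4 -0. ]
0.02932964458002635 [ 0.09037921  0.422088    1.269584   -0.01516273  1.7932041   1.52693309]
[(array([322.7, 198.5]), 0.92)] [327.72984449 195.68045999]
```

View pics/f_rect.png

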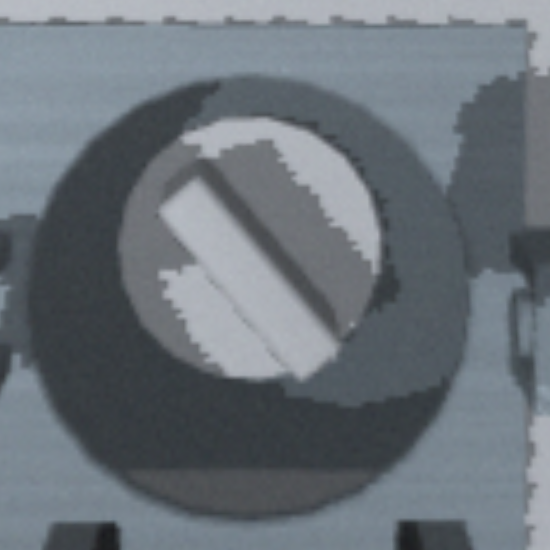

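View pics/f_wr.png

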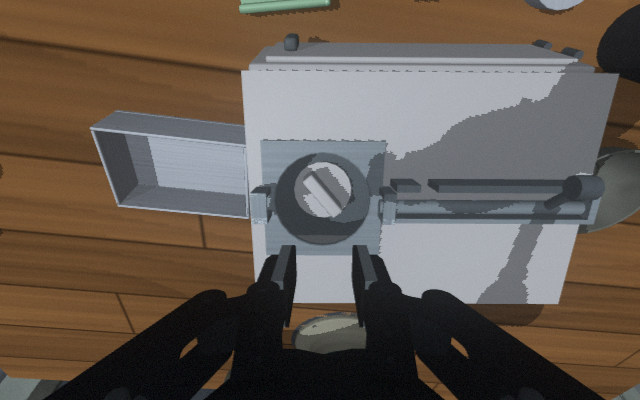

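The rod is clear of the hole, with the handle standing at (583,188). In the rectified view the bar is centred at (251,277) px, which puts its centre at panel y ≈ -89.7 mm. It runs about 50° clockwise of panel +y. I'll grip at yaw -220° so joint 6 can do the whole turn.

Emit:
servo_tool:
  increments:
    - [0.12, -0.44, 0, 0, -0.4, -8.5, 0.4]
    - [0, 0, 0, 0, 0, -8.5, 0.4]
    - [0, 0, 0, 0, 0, -8.5, 0.4]
    - [0, 0, 0, 0, 0, -8.5, 0.4]
    - [0, 0, 0, 0, 0, -8.5, 0.4]

```text
clock: 8.35
position: [0.5419, 0.116, 0.2642]
ee_rot: [-0.052, 0.891, 0.42, -0.167]
contact_force: [0.0, 0.0, 0.1]
width: 0.0256
gripper_force: 0.0
```

Emit:
servo_tool:
  increments:
    - [0, 0, 0, 0, 0, -8.5, 0.4]
    - [0, 0, 0, 0, 0, -8.5, 0.4]
    - [0, 0, 0, 0, 0, -8.5, 0.4]
    - [0, 0, 0, 0, 0, -8.5, 0.4]
    - [0, 0, 0, 0, 0, -8.5, 0.4]

```text
clock: 8.85
position: [0.5419, 0.1159, 0.2642]
ee_rot: [-0.109, 0.678, 0.714, -0.136]
contact_force: [0.3, -0.5, -0.1]
width: 0.0255
gripper_force: 0.0
```

Emit:
servo_tool:
  increments:
    - [0, 0, 0, 0, 0, -8.5, 0.4]
    - [0, 0, 0, 0, 0, -8.5, 0.4]
    - [0, 0, 0, 0, 0, -8.5, 0.4]
    - [0, 0, 0, 0, 0, -8.5, 0.4]
    - [0, 0, 0, 0, 0, -8.5, 0.4]

```text
clock: 9.35
position: [0.5419, 0.1159, 0.2642]
ee_rot: [-0.151, 0.373, 0.911, -0.087]
contact_force: [0.1, 0.8, -0.8]
width: 0.0258
gripper_force: 0.0
```

Emit:
servo_tool:
  increments:
    - [0, 0, 0, 0, 0, -8.5, 0.4]
    - [0, 0, 0, 0, 0, -8.5, 0.4]
    - [0, 0, 0, 0, 0, -8.5, 0.4]
    - [0, 0, 0, 0, 0, -8.5, 0.4]
    - [0, 0, 0, 0, 0, -8.5, 0.4]

```text
clock: 9.85
position: [0.5419, 0.1159, 0.2642]
ee_rot: [-0.172, 0.017, 0.985, -0.027]
contact_force: [0.2, 0.1, 0.5]
width: 0.0259
gripper_force: 0.0
```

Emit:
servo_tool:
  increments:
    - [0, 0, 0, 0, 0, -8.5, 0.4]
    - [0, 0, 0, 0, 0, -8.5, 0.4]
    - [0, 0, 0, 0, 0, -8.5, 0.4]
    - [0, 0, 0, 0, 0, -8.5, 0.4]
    - [0, 0, 0, 0, 0, -8.5, 0.4]

```text
clock: 10.35
position: [0.5419, 0.1159, 0.2642]
ee_rot: [-0.17, -0.341, 0.924, 0.038]
contact_force: [0.5, -0.5, 0.4]
width: 0.0256
gripper_force: 0.0
```

```bash
python3 - <<'E'
from h import *
go(0,-89.7,60,-220.4)
s=manip.get_state();print(s["width"],s["qpos"])
im=save("wrist","g_wr")
o=PP+PM@np.array([0,-.0897,-.010])
print([(np.round(q["at"],1),round(q["p"],2)) for q in finder.tip_of("dial_bar","wrist")[:2]], proj("wrist",o))
g=[(-.055,-.055),(-.055,.055),(.055,.055),(.055,-.055)]
src=np.float32([proj("wrist",o+PM@np.array([a,b,0])) for a,b in g])
H=cv2.getPerspectiveTransform(src,np.float32([(0,0),(550,0),(550,550),(0,550)]))
cv2.imwrite("pics/g_rect.png",cv2.warpPerspective(im,H,(550,550))[:,:,::-1])
E
```

```text
panel now mm [ -0.5 -87.6 122.1] shift cm [-0.08  0.2   6.21] shift in target axes [-0.1   0.19  6.21] rot [-0.  -0.1 -7.6]
0.02560312524541631 [ 0.09452786  0.42911736  1.26188871 -0.01480127  1.80111425 -2.18367226]
[] [325.48448503 197.97402871]
```

View pics/g_rect.png

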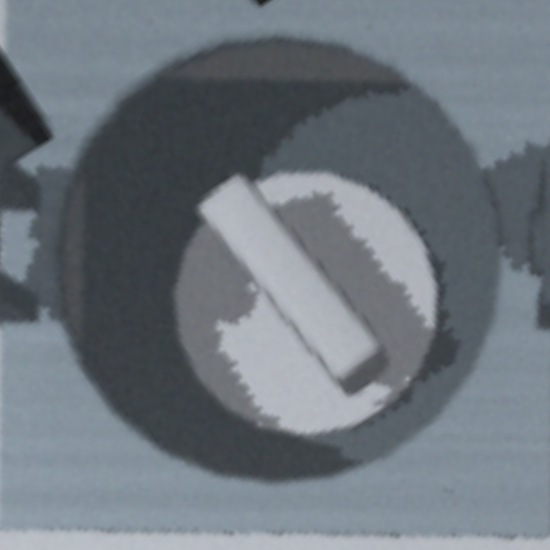

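```bash
python3 - <<'E'
from h import *
# camera centres in panel frame: wrist cam = tool offset (79,0,-131) mm
def cam(x,y,z,yaw):
    a=np.radians(yaw); tx=np.array([-np.cos(a),np.sin(a),0]); return np.array([x,y,z])+79*tx+np.array([0,0,131])
c1=cam(1.2,-85.3,122.2,0);c2=cam(-.5,-87.6,122.1,-212.8)
q1=np.array([.4,-84.9-4.8,-10]);q2=np.array([.8,-89.7+3.5,-10])
rs=[(c,(q-c)/np.linalg.norm(q-c)) for c,q in((c1,q1),(c2,q2))]
print(c1,c2,tri(rs))
X,e=tri(rs)
# hole: centres in rect 1 (249,297), 2: x 62..498 -> 280, y 37..480 -> 258
h1=np.array([(297-275)/5,-84.9+(249-275)/5,-10]);h2=np.array([(258-275)/5,-89.7+(280-275)/5,-10])
print(tri([(c,(q-c)/np.linalg.norm(q-c)) for c,q in((c1,h1),(c2,h2))]))
E
```

```text
[-77.8 -85.3 253.2] [ 65.90476168 -44.80505139 253.1       ] (array([  0.6155816 , -88.15580972, -12.24569491]), [np.float64(1.6377284908548362), np.float64(1.6377284908548548)])
(array([  0.15875463, -88.29072465,   2.11316915]), [np.float64(1.6449534907127048), np.float64(1.6449534907127226)])
```

Both views agree: the bar and hole axis is at about (0.4, -88.2) mm and the bar angle is confirmed. Descending into the hole.

Emit:
servo_tool:
  increments:
    - [0.03, 0.1, 0, 0, 0, -7.3, 0.4]
    - [0, 0, 3, 0, 0, 0, 0.4]
    - [0, 0, 3, 0, 0, 0, 0.4]
    - [0, 0, 3, 0, 0, 0, 0.4]
    - [0, 0, 2, 0, 0, 0, 0.4]

```text
clock: 10.95
position: [0.502, 0.1118, 0.1594]
ee_rot: [-0.169, -0.395, 0.902, 0.048]
contact_force: [0.5, 0.1, -0.1]
width: 0.0257
gripper_force: 0.0
```

Emit:
servo_tool:
  increments:
    - [0, 0, 0.6, 0, 0, 0, 0.4]
    - [0, 0, 0.7, 0, 0, 0, 0.4]
    - [0, 0, 0.7, 0, 0, 0, 0.4]
    - [0, 0, 0.7, 0, 0, 0, 0.4]
    - [0, 0, 0.6, 0, 0, 0, 0.4]

```text
clock: 11.45
position: [0.4922, 0.1111, 0.1299]
ee_rot: [-0.167, -0.396, 0.902, 0.048]
contact_force: [-0.2, -0.3, -0.2]
width: 0.0257
gripper_force: 0.0
```

Emit:
servo_tool:
  increments:
    - [0, 0, 0, 0, 0, 0, 0.4]
    - [0, 0, 0, 0, 0, 0, 1]
    - [0, 0, 0, 0, 0, 0, 1]
    - [0, 0, 0, 0, 0, 0, 1]
    - [0, 0, 0, 0, 0, 0, 1]
  squeeze: 60

```text
clock: 11.95
position: [0.4938, 0.1094, 0.1297]
ee_rot: [-0.167, -0.396, 0.902, 0.046]
contact_force: [3.1, -4.0, -3.7]
width: 0.0105
gripper_force: 60.1
```

```bash
python3 - <<'E'
from h import *
go(0.4,-88.2,-21,-220)
s=manip.get_state();print(s["width"],s["gripper_force"],s["contact_force"],s["moment"],s["qpos"])
E
```

```text
panel now mm [ -1.  -87.6 -20.9] shift cm [0.07 0.13 0.01] shift in target axes [0.07 0.14 0.01] rot [-0.2 -0.  -0.2]
0.010503250532305636 60.11722147464752 [ 3.08063697 -4.03841201 -3.67629618] [-0.5372318  -0.62728589  0.22177354] [ 0.09283515  0.44616969  1.58144242 -0.01750078  1.46101696 -2.30149208]
```

The bar is gripped (60 N). Turning clockwise.

Emit:
servo_tool:
  increments:
    - [0, 0, 0, 0, 0, 5, 1]
    - [0, 0, 0, 0, 0, 7, 1]
    - [0, 0, 0, 0, 0, 7, 1]
    - [0, 0, 0, 0, 0, 7, 1]
    - [0, 0, 0, 0, 0, 7, 1]

```text
clock: 12.45
position: [0.4941, 0.1089, 0.1296]
ee_rot: [-0.173, -0.122, 0.977, -0.004]
contact_force: [3.0, -5.7, -4.2]
width: 0.0106
gripper_force: 60.0
```

Emit:
servo_tool:
  increments:
    - [0, 0, 0, 0, 0, 7, 1]
    - [0, 0, 0, 0, 0, 7, 1]
    - [0, 0, 0, 0, 0, 7, 1]
    - [0, 0, 0, 0, 0, 7, 1]
    - [0, 0, 0, 0, 0, 7, 1]

```text
clock: 12.95
position: [0.4942, 0.1082, 0.1296]
ee_rot: [-0.163, 0.178, 0.969, -0.056]
contact_force: [3.9, -7.8, -3.3]
width: 0.0108
gripper_force: 60.1
```

Emit:
servo_tool:
  increments:
    - [0, 0, 0, 0, 0, 7, 1]
    - [0, 0, 0, 0, 0, 7, 1]
    - [0, 0, 0, 0, 0, 7, 1]
    - [0, 0, 0, 0, 0, 7, 1]
    - [0, 0, 0, 0, 0, 7, 1]

```text
clock: 13.45
position: [0.4938, 0.1076, 0.1298]
ee_rot: [-0.139, 0.461, 0.87, -0.104]
contact_force: [2.2, -8.6, -2.5]
width: 0.0103
gripper_force: 60.1
```

Emit:
servo_tool:
  increments:
    - [0, 0, 0, 0, 0, 7, 1]
    - [0, 0, 0, 0, 0, 7, 1]
    - [0, 0, 0, 0, 0, 7, 1]
    - [0, 0, 0, 0, 0, 7, 1]
    - [0, 0, 0, 0, 0, 7, 1]

```text
clock: 13.95
position: [0.4932, 0.1073, 0.13]
ee_rot: [-0.101, 0.701, 0.692, -0.141]
contact_force: [1.1, -8.7, -2.1]
width: 0.0105
gripper_force: 60.3
```

```bash
python3 - <<'E'
from h import *
go(0.4,-88.2,-21,-71)
p,r=pose();s=manip.get_state();print(s["width"],s["gripper_force"],s["contact_force"],r.inv().apply(s["moment"]),s["qpos"][5])
E
```

```text
panel now mm [ -0.1 -85.6 -20.9] shift cm [ 0.25 -0.08  0.01] shift in target axes [ 0.23 -0.13  0.01] rot [ 0.1  0.4 10.5]
0.010542003925711132 60.274107456207275 [ 1.14494122 -8.70948478 -2.11704083] [-0.55348767 -1.25509608 -0.1187864 ] 0.11165116476437047
```

Emit:
servo_tool:
  increments:
    - [0, 0, 0, 0, 0, 3, 1]
    - [0, 0, 0, 0, 0, 3, 1]
    - [0, 0, 0, 0, 0, 3, 1]
    - [0, 0, 0, 0, 0, 2, 1]
    - [0, 0, 0, 0, 0, 0, 1]

```text
clock: 14.45
position: [0.4929, 0.1073, 0.1301]
ee_rot: [-0.088, 0.763, 0.623, -0.15]
contact_force: [0.4, -10.0, -1.7]
width: 0.0103
gripper_force: 60.3
```

```bash
python3 - <<'E'
from h import *
go(0.4,-88.2,-21,-71)
p,r=pose();s=manip.get_state();print(s["width"],s["gripper_force"],s["contact_force"],r.inv().apply(s["moment"]),s["qpos"][5])
E
```

```text
panel now mm [  0.2 -85.6 -20.9] shift cm [ 0.24 -0.1   0.01] shift in target axes [ 0.24 -0.1   0.01] rot [ 0.1  0.4 -0.3]
0.01028978461255728 60.28031766414642 [ 0.44687313 -9.9655748  -1.73924722] [-0.72021879 -1.18167265  0.03107023] 0.299402227710247
```

Emit:
servo_tool:
  increments:
    - [0, 0, 0, 0, 0, 2, 1]
    - [0, 0, 0, 0, 0, 2, 1]
    - [0, 0, 0, 0, 0, 1, 1]
    - [0, 0, 0, 0, 0, 0, 1]
    - [0, 0, 0, 0, 0, 0, 1]

```text
clock: 14.95
position: [0.4929, 0.1073, 0.1302]
ee_rot: [-0.081, 0.787, 0.591, -0.154]
contact_force: [1.3, -11.1, -1.5]
width: 0.0108
gripper_force: 83.2
```

```bash
python3 - <<'E'
from h import *
go(0.4,-88.2,-21,-66)
p,r=pose();s=manip.get_state();print(s["width"],s["gripper_force"],s["contact_force"],r.inv().apply(s["moment"]),s["qpos"][5],s["effort"][5])
E
```

```text
panel now mm [  0.3 -85.6 -20.8] shift cm [ 0.23 -0.12  0.02] shift in target axes [ 0.23 -0.12  0.02] rot [0.2 0.4 0.1]
0.010757006197191504 83.20188699290156 [  1.27999176 -11.06308505  -1.51333678] [-0.7797964  -1.26863334 -1.93583194] 0.38118202835626125 1.89726322889328
```

The tool-z moment jumped to about 1.9 N m, so the dial is at its stop. Releasing and retreating.

Emit:
servo_tool:
  increments:
    - [0, 0, 0, 0, 0, 0, 0.4]
    - [0, 0, 0, 0, 0, 0, 0.4]
    - [0, 0, 0, 0, 0, 0, 0.4]
    - [0, 0, -0.7, 0, 0, 0, 0.4]
    - [0, 0, -2, 0, 0, 0, 0.4]

```text
clock: 15.45
position: [0.4998, 0.1125, 0.1549]
ee_rot: [-0.086, 0.789, 0.589, -0.154]
contact_force: [-0.4, -0.5, -0.2]
width: 0.0257
gripper_force: 0.0
```

Emit:
servo_tool:
  increments:
    - [0, 0, -3, 0, 0, 0, 0.4]
    - [0, 0, -3, 0, 0, 0, 0.4]
    - [0, 0, -3, 0, 0, 0, 0.4]
    - [0, 0, -3, 0, 0, 0, 0.4]
    - [0, 0, 0, 0, 0, 0, 0.4]

```text
clock: 15.95
position: [0.5448, 0.1183, 0.272]
ee_rot: [-0.083, 0.79, 0.589, -0.149]
contact_force: [-0.1, 0.5, 0.8]
width: 0.0255
gripper_force: 0.0
```

```bash
python3 - <<'E'
from h import *
go(0,-88,126,-66)
im=save("wrist","k_wr")
o=PP+PM@np.array([0,-.088,-.010])
g=[(-.055,-.055),(-.055,.055),(.055,.055),(.055,-.055)]
src=np.float32([proj("wrist",o+PM@np.array([a,b,0])) for a,b in g])
H=cv2.getPerspectiveTransform(src,np.float32([(0,0),(400,0),(400,400),(0,400)]))
w=cv2.warpPerspective(im,H,(400,400)); t=optics.get_image("top")[130:330,150:550]
cv2.imwrite("pics/k.png",np.hstack([w,cv2.copyMakeBorder(t,0,200,0,0,0)])[:,:,::-1])
E
```

```text
panel now mm [ -0.8 -89.6 130.6] shift cm [-0.18 -0.01  0.45] shift in target axes [-0.18 -0.01  0.46] rot [ 0.4 -0.2 -0.2]
```

View pics/k.png

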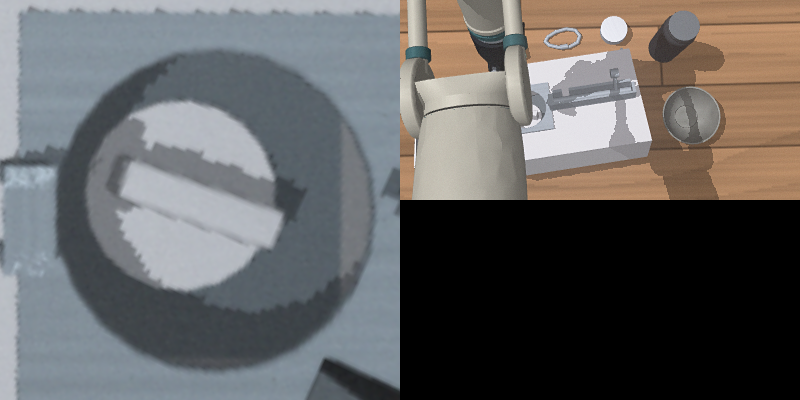

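The bar has gone from 49.7° to 199.5°, a turn of 2.61 rad, so it is at its stop. The bolt is still drawn and the tool is clear of everything.

```bash
python3 -c "
from h import *
print(manip.sign_off())"
```

```text
the job is handed in; nothing more can be done
None
```

The job is handed in: handle lifted, bolt drawn to about 99 mm, dial turned about 2.61 rad to its clockwise stop, arm clear; I saw no bystander disturbed, but the tin and tray corner were out of sight in the last picture, and no verdict came back.

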